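# Hold the wound toroid flush on the sloping mounting plate for its bolt

## Robot

A 6-joint arm with a two-finger parallel gripper is mounted at the origin on the work surface. World frame = base frame: x ahead of the robot, y to its left, z up, the work surface at z = 0. Lengths are in mm, angles in degrees, forces in N, time in s.
With the tool pointing down it reaches from about 350 to 975 mm from the base axis. Payload 4.9 kg.
Tool frame: the origin (TCP) lies on the mounting face of the last link; the fingertips stand 173 mm ahead of it and the grasp point (between the pads) lies 155 mm ahead of it; z points along the fingers, y is the direction in which the jaws open and shut (so a half turn about z gives the same grasp; the last joint's range is limited). The gripper opens to 85 mm and grips with 20 to 120 N. Pads are 22 mm wide; open, the fingers measure 114 mm over their backs; the gripper's body (76 mm by 85 mm) begins 54 mm behind the grasp point. The pads swing forward as they close: fully open they stand 13 mm farther back than shut.
Start: joints at [65.203, 3.019, 92.412, -0, 84.569, -6.818], TCP at [192.912, 594.464, 404.704] pointing down, gripper open.
Joint ranges: [-172.51, 172.51], [-57.92, 126.97], [3.15, 148.05], [-58.71, 238.71], [5.1, 150.11], [-179.66, 179.66]. Speed limits (degrees/s): [147.25, 147.25, 180, 180, 180, 180].

## Interface

Orientations are given as a 3x3 rotation matrix whose columns are the frame's x, y, z axes.
In Python, from station import * gives the robot as it stands.
- The arm moves only by the tool servo_tool, never from a script. Its argument "targets" is a list of rows, each an object of numbers: "wx", "wy", "wz": the turn, a rotation vector about the tool's x, y, z in units of 6 degrees (1.0 is 6 degrees); "dx", "dy", "dz": the shift along the tool's x, y, z in units of 25 mm (1.0 is 25 mm); "grip": the finger opening in mm, from 0 to 85.4. A call has 1 to 8 rows; each row is the pose to reach, as a shift and turn from the pose commanded when the call began, along the tool's axes at that moment; what a row does not reach only later rows make up. A row lasts 1/12 s, in which the tool goes at most 41.7 mm and 7.16 degrees, less where a joint would pass 70% of its speed; a pose out of reach is approached as far as the arm can. A call with a gripper value outside its range is refused whole. The fingers move at their own pace and stop on an object; "force" is the grip in N (left out, the last holds). Time passes only in rows, so rows that repeat a pose let the fingers close. It gives the time, the measured TCP pose, the force and the opening at its end, in the units of the state.
- get_obs(): the state, without advancing time (a new reading comes with each control period).
- capture(name): name is "scene" or "top" or "wrist"; returns the picture (420x560x3 uint8, red, green, blue); there is no depth.
- get_calibration(name): a dict with "fx", "fy", "cx", "cy" (pixels), "extrinsics" (4x4, takes a point from camera to world coordinates). Camera axes: x right, y down, z forward; pixel columns grow to the right and rows downward; lengths in mm; the calibration is good to about 2 mm. The wrist camera is an equidistant fisheye: a pixel r from the principal point sees the ray r / f radians off the axis. A picture is of the moment at which its call begins: read the wrist's pose just before it. get_calibration takes no time and is no camera call; for the wrist camera it gives the pose at the moment of the call.
- hand_in(): hands the job in, once; it reports no verdict.
The state is a dict: "time_s": time; "q": joint angles; "qvel": joint speeds; "tau": joint torques, N m; "eef_pos": TCP position; "ee_rot": TCP orientation; "contact_force": force on the tool from outside, world axes, zero at the start; "wrist_torque": the same for the moment, N m; "width": finger opening in mm.
Only numpy, scipy, OpenCV 4.12 (cv2) and the standard library are available. Lean on these libraries where they do the work, as an engineer would, in place of code of your own. Each camera call takes 0.05 s, during which the arm holds its last target. There are 200 camera calls.

## Task

Lift the larger of the two copper-wound toroids straight up off its storage post, tilt it to match the sloping aluminium mounting plate, and lay its flat underside flush on the plate with the plate's bolt hole showing clear in the middle of its bore. Do not let go: finish while still gripping it and pressing it flat against the plate, firmly but without forcing it, so that the bolt can be put in from behind. Leave everything else where it is.

Things in the scene. Friction and masses are not known exactly. Their poses are not given: they have to be found in the camera images.
- toroid: larger copper-wound toroid, a rigid ring of 0.2 to 0.35 kg: 58 mm outer diameter, 24 mm bore, 30 mm high, flat ends. Origin at the centre of its underside, z its axis. Starts on the stand around one of the posts, underside 12 mm above the table. Gripped lightly (20 N) with the fingers closing across the slope, it turns a few degrees between the pads and beds itself when pressed with about 20 N
- seat (a point): the mouth of the 11 mm bolt hole in the middle of the mounting plate's upper face. Its z is the plate's outward normal (up and leaning back towards the robot), x points up the slope in the plate, y across it. The slope is locked somewhere between 15 and 35 degrees and differs every time; the face is flat and clear for 70 mm from the hole across the slope and 75 mm up and down it
- tilt_plate: the tilting mounting plate itself, bare aluminium, 150 mm up the slope by 140 mm across, 6 mm thick, locked rigidly at its slope by the star knobs. Origin on its pivot, which runs along y at its lower edge, 60 mm above the table; x up the slope, z along its normal; the hole's mouth is at x 78, z 11 mm
- bracket: the fixed bracket that carries the plate: two aluminium extrusions 210 mm long at 170 mm spacing, pivot blocks and a star knob on each side, about 230 mm wide over the knobs, 83 mm high beside the plate. Origin under its middle at table level; x is the horizontal direction up the slope, away from the robot; immovable
- stand: storage stand, immovable: plywood foot 90 mm (x) by 320 mm (y), 12 mm thick, with three upright wooden posts in a row along its y at -105, 0 and +105 mm, each 14 mm in diameter with the tip 60 mm above the table. Origin under the middle of the foot at table level
- small_toroid: the smaller copper-wound toroid, to be left on its post: 40 mm outer diameter, 20 mm bore, 16 mm high; origin at the centre of its underside
- tape_roll: roll of black tape, to be left on its post: 60 mm outer diameter, 19 mm high; origin at the centre of its underside
- dish_washer: steel washer 52 mm in diameter, 6 mm thick, lying in front of the bracket; leave it
- spanner: steel spanner 170 mm long lying beside the bracket; leave it
- screwdriver: screwdriver 200 mm long lying in front of the stand; leave it
- spray_bottle: white spray bottle, 76 mm in diameter and 230 mm tall, standing beyond the stand; leave it
- screw_tray: grey open tray of screws, 110 by 160 by 35 mm, at the far side of the table; leave it
- flat_file: flat file with a wooden handle, about 230 mm long, lying beyond the bracket; leave it
Mind the look-alikes: they are no part of the job. Leave any red or yellow look-alike of the toroid alone.

How it is judged (in metres and radians):
On the way:
1. the larger toroid has been slid up clear of its post in the gripper (height (world z) of toroid above 0.064 m and contact force between the fingers and toroid above 1 N and contact force between toroid and stand below 0.05 N), for 0.1 s.
At the end, for the whole second after the job is handed in: The larger toroid is still gripped (over 20 N of finger contact in all) and pressed on the plate with 5 to 50 N, its axis within 2 degrees of the plate's normal, its underside within 2.5 mm of the face, within 6.5 mm of the hole's centre (the whole hole shows in its bore), and still (angle between the z axis of toroid and the z axis of seat, either way round below 0.035 rad and z of toroid in the frame of seat between -0.0025 and 0.0025 m and distance between toroid and seat below 0.0065 m and contact force between toroid and tilt_plate between 5 and 50 N and contact force between the fingers and toroid above 20 N and linear speed of toroid below 0.01 m/s); the arm keeps its last pose, push and grip.
It fails at once if the toroid is forced against the plate or stand with more than 70 N (contact force between toroid and tilt_plate above 70 N or contact force between toroid and stand above 70 N).
It fails at once if another thing on the table or stand is moved by more than 30 mm (distance of any of small_toroid, tape_roll, dish_washer, spanner, screwdriver, spray_bottle, screw_tray, flat_file from where it was at the start of the episode above 0.03 m).
It also fails if it takes over 45 s, if anything falls off the work surface, if the arm or the gripper's body presses on something with over 40 N, if the wrist force passes 120 N, or if a joint passes its speed limit or range.

## Working session

There is one attempt and no reset: what is moved stays moved. The work goes in short steps, Python scripts to look and compute and a tool call to move; the robot and the scene stay as the last step left them, time stands still between calls to the robot, and variables do not carry over. Pictures are saved under pics/ and viewed, about 8 in all and at most 12, crops included, and the job is handed in when it is done.

Besides the shell and the picture viewer there is one more tool, called as name(argument=value, ...) on one line, values as JSON. servo_tool: Moves the arm, as the interface text tells. Its arguments: {"type":"object","properties":{"targets":{"type":"array","items":{"type":"object","properties":{"wx":{"type":"number"},"wy":{"type":"number"},"wz":{"type":"number"},"dx":{"type":"number"},"dy":{"type":"number"},"dz":{"type":"number"},"grip":{"type":"number"}}}},"force":{"type":"number"}},"required":["targets"]}

```bash
mkdir -p pics; python3 - <<'E'
from station import *
import cv2,numpy as np
print(get_obs())
for n in("scene","top","wrist"):
    c=get_calibration(n);print(n,{k:(np.round(v,3).tolist() if k=="extrinsics" else v) for k,v in c.items()})
    cv2.imwrite(f"pics/{n}0.png",cv2.cvtColor(capture(n),cv2.COLOR_RGB2BGR))
E
```

```text
{'time_s': 0.0, 'q': array([ 6.52040717e+01,  3.05717356e+00,  9.24926158e+01,  2.15913238e-04,
        8.45677632e+01, -6.81975599e+00]), 'qvel': array([-0.01771741, -0.01896815, -0.02575588, -0.06069724,  0.0382686 ,
        0.00286616]), 'tau': array([ 4.78636084e-04, -3.93655729e+01, -3.70189083e+01, -1.59511819e-04,
        6.89987792e-03, -1.56585077e-05]), 'eef_pos': array([192.79029139, 594.23990311, 403.45810877]), 'ee_rot': array([[-9.51184728e-01,  3.08620913e-01, -8.63854057e-04],
       [ 3.08622023e-01,  9.51182939e-01, -1.86095533e-03],
       [ 2.47353509e-04, -2.03671667e-03, -9.99997895e-01]]), 'contact_force': array([ 0.12194033, -0.50485476, -0.14518584]), 'wrist_torque': array([-0.03542134, -0.00238447, -0.00907467]), 'width': 85.55481353534329}
scene {'fx': 454.6742183879478, 'fy': 454.6742183879478, 'cx': 277.95287145131675, 'cy': 209.97535879609944, 'extrinsics': [[-0.772, 0.54, -0.336, 932.225], [0.636, 0.643, -0.427, 434.678], [-0.014, -0.543, -0.84, 966.261], [0.0, 0.0, 0.0, 1.0]]}
top {'fx': 460.52348722819363, 'fy': 460.52348722819363, 'cx': 279.4108204330964, 'cy': 207.62931851896096, 'extrinsics': [[0.004, -0.99, 0.142, 406.367], [-1.0, -0.006, -0.017, -16.088], [0.018, -0.142, -0.99, 1053.862], [0.0, 0.0, 0.0, 1.0]]}
wrist {'fx': 325.19226210127806, 'fy': 325.19226210127806, 'cx': 281.0697947888409, 'cy': 210.24668214268013, 'extrinsics': [[0.309, 0.918, 0.247, 130.275], [0.951, -0.298, -0.083, 615.518], [-0.003, 0.261, -0.965, 372.378], [0.0, 0.0, 0.0, 1.0]]}
```

View pics/top0.png

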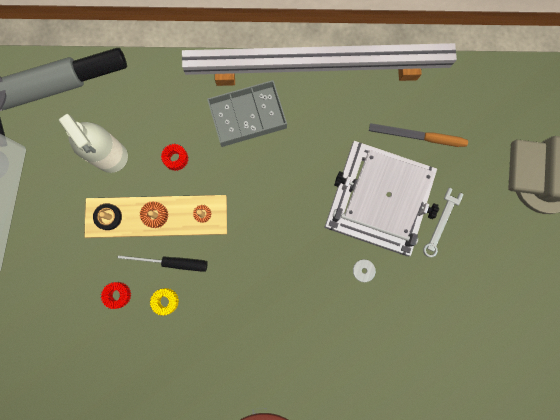

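View pics/scene0.png

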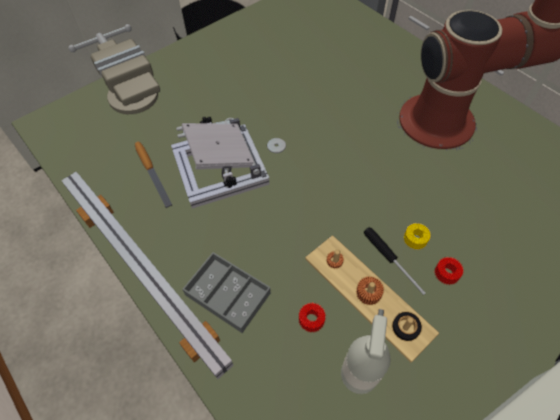

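The two copper rings on the stand are at top (154,215) and (202,214). The one at (154,215), on the middle post, is the larger. The red ones at (175,157) and (116,295) and the yellow one at (164,302) are look-alikes. The plate's hole is at about (389,194). I'll enlarge these areas to confirm.

```bash
python3 - <<'E'
import cv2,numpy as np
t=cv2.imread("pics/top0.png");s=cv2.imread("pics/scene0.png")
def crop(im,x,y,w,h):
    return cv2.resize(im[y:y+h,x:x+w],(400,300),interpolation=cv2.INTER_CUBIC)
A=crop(t,80,165,160,120);B=crop(t,310,130,160,120);C=crop(s,300,220,160,120);D=crop(s,140,100,160,120)
cv2.imwrite("pics/m1.png",np.vstack([np.hstack([A,B]),np.hstack([C,D])]))
E
```

```text
(no output)
```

View pics/m1.png

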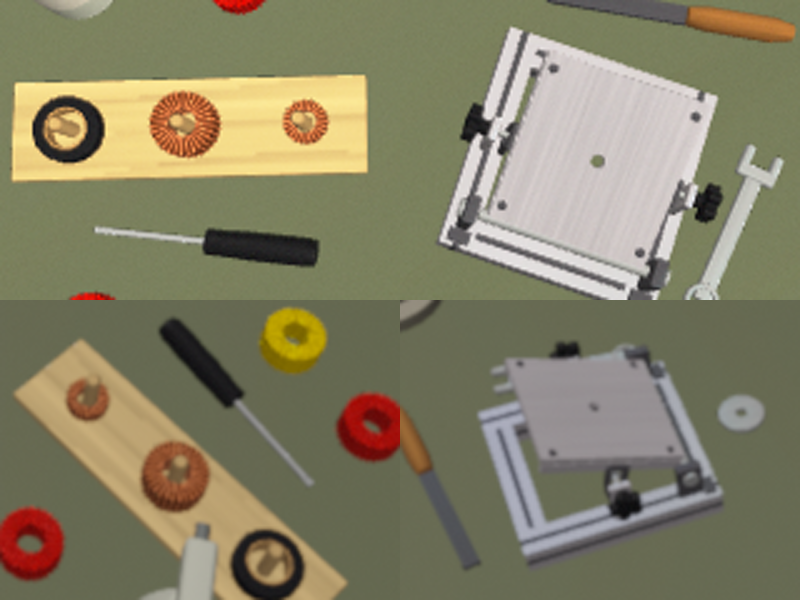

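The crop confirms it: the larger copper toroid is at top px (153.6,214.6), with its post through the bore. The small copper toroid and the tape are on either side of it. On the plate, the hole and four corner bolts are clear in both views. Next I'll fit the poses.

```bash
cat > h.py <<'E'
import numpy as np,cv2
from station import *
from scipy.optimize import least_squares
from scipy.spatial.transform import Rotation as R
def proj(c,P,fish=False):
    E=np.array(c["extrinsics"]);p=(np.atleast_2d(P)-E[:3,3])@E[:3,:3]
    if fish:
        r=np.hypot(p[:,0],p[:,1]);th=np.arctan2(r,p[:,2]);k=th/np.maximum(r,1e-9)
        return np.c_[c["cx"]+c["fx"]*k*p[:,0],c["cy"]+c["fy"]*k*p[:,1]]
    return np.c_[c["cx"]+c["fx"]*p[:,0]/p[:,2],c["cy"]+c["fy"]*p[:,1]/p[:,2]]
def ray(c,uv,fish=False):
    E=np.array(c["extrinsics"]);d=(np.array(uv)-[c["cx"],c["cy"]])/c["fx"]
    if fish:
        r=np.hypot(*d);v=np.r_[d/r*np.sin(r),np.cos(r)] if r>1e-9 else np.r_[0,0,1.]
    else: v=np.r_[d,1]
    return E[:3,3],E[:3,:3]@v
def onz(c,uv,z,fish=False):
    o,d=ray(c,uv,fish);return o+d*(z-o[2])/d[2]
def plateR(yaw,sl):  # x up slope, y across, z normal
    return R.from_euler("ZY",[yaw,-sl],degrees=True).as_matrix()
def platepts(p,L):   # p: pivot x,y, yaw, slope
    return np.r_[p[0],p[1],60]+np.array(L)@plateR(p[2],p[3]).T
E
python3 - <<'E'
from h import *
t=get_calibration("top");s=get_calibration("scene")
print("toroid top", onz(t,(153.6,214.6),42)," scene",onz(s,(300+174/2.5,220+(475-300)/2.5),38))
C=[(86,198.6),(226.4,195),(227.2,233.8),(84.8,237.4)]
W=np.array([onz(t,c,12) for c in C]);print("stand",W.round(1),W.mean(0),"len",np.linalg.norm(W[1]-W[0]),np.linalg.norm(W[2]-W[1]))
B=np.array([(598,160),(553,68),(696,117),(640,252),(501,205)])
S=np.array([(594,407),(552,453),(519,365),(633,364),(672,450)])
ut=np.c_[310+(B[:,0]-400)/2.5,130+B[:,1]/2.5];us=np.c_[140+(S[:,0]-400)/2.5,100+(S[:,1]-300)/2.5]
def f(p):
    a,b=p[4:6]
    L=[(78,0,11),(78+a,b,11),(78+a,-b,11),(78-a,-b,11),(78-a,b,11)]
    P=platepts(p,L)
    return np.r_[(proj(t,P+np.r_[p[6:8],0])-ut).ravel(),(proj(s,P+np.r_[p[8:10],0])-us).ravel(),p[6:10]/4]
r=least_squares(f,[400,-300,-15,25,60,60,0,0,0,0])
print(r.x.round(2),r.fun[:20].reshape(-1,2).round(2).tolist());p=r.x
cov=np.linalg.inv(r.jac.T@r.jac);print("sd@.4px",(np.sqrt(np.diag(cov))*.4).round(2))
print("seat",platepts(p,[(78,0,11)]))
E
```

```text
toroid top [534.61150414 243.93166801  42.        ]  scene [539.92818257 251.30676048  38.        ]
stand [[574.2 406.3  12. ]
 [584.7  87.6  12. ]
 [495.6  84.   12. ]
 [485.8 403.4  12. ]] [535.07288089 245.32596906  12.        ] len 318.84416622387323 89.10354620777883
[ 5.0778e+02 -2.3944e+02 -1.8850e+01  2.1120e+01  6.2210e+01  6.2480e+01
  5.0000e-01 -2.0000e+00 -5.0000e-01  2.0000e+00] [[-0.38, 0.48], [-0.0, -0.15], [-0.06, -0.37], [0.01, 0.18], [0.18, -0.06], [0.26, -0.14], [0.01, 0.44], [0.07, -0.39], [-0.01, 0.0], [-0.6, -0.21]]
sd@.4px [1.26 1.22 0.26 0.66 0.34 0.36 1.19 1.19 1.19 1.19]
seat [[ 572.88111966 -261.67144899   98.36808108]]
```

servo_tool(targets=[{"dx": -17.4, "dy": -9, "dz": 2.6, "grip": 85}, {"dx": -17.4, "dy": -9, "dz": 2.6}, {"dx": -17.4, "dy": -9, "dz": 2.6}, {"dx": -17.4, "dy": -9, "dz": 2.6}, {"dx": -17.4, "dy": -9, "dz": 2.6}, {"dx": -17.4, "dy": -9, "dz": 2.6}, {"dx": -17.4, "dy": -9, "dz": 2.6}, {"dx": -17.4, "dy": -9, "dz": 2.6}])

```text
invalid input at $.targets[0]: expected keys wx, wy, wz, dx, dy, dz, grip
```

servo_tool(targets=[{"dx": -17.4, "dy": -9, "dz": 2.6, "wx": 0, "wy": 0, "wz": 0, "grip": 85}, {"dx": -17.4, "dy": -9, "dz": 2.6, "wx": 0, "wy": 0, "wz": 0, "grip": 85}, {"dx": -17.4, "dy": -9, "dz": 2.6, "wx": 0, "wy": 0, "wz": 0, "grip": 85}, {"dx": -17.4, "dy": -9, "dz": 2.6, "wx": 0, "wy": 0, "wz": 0, "grip": 85}, {"dx": -17.4, "dy": -9, "dz": 2.6, "wx": 0, "wy": 0, "wz": 0, "grip": 85}, {"dx": -17.4, "dy": -9, "dz": 2.6, "wx": 0, "wy": 0, "wz": 0, "grip": 85}, {"dx": -17.4, "dy": -9, "dz": 2.6, "wx": 0, "wy": 0, "wz": 0, "grip": 85}, {"dx": -17.4, "dy": -9, "dz": 2.6, "wx": 0, "wy": 0, "wz": 0, "grip": 85}])

```text
time_s: 0.82
eef_pos: [426.1, 357.7, 360.4]
ee_rot: [[-0.951, 0.309, -0.0], [0.309, 0.951, -0.0], [0.0, -0.0, -1.0]]
contact_force: [0.0, 0.0, -0.1]
width: 85.3
```

servo_tool(targets=[{"dx": -5.6, "dy": -2.9, "dz": 1.2, "wx": 0, "wy": 0, "wz": 0, "grip": 85}, {"dx": -5.6, "dy": -2.9, "dz": 1.2, "wx": 0, "wy": 0, "wz": 0, "grip": 85}, {"dx": -5.6, "dy": -2.9, "dz": 1.2, "wx": 0, "wy": 0, "wz": 0, "grip": 85}, {"dx": -5.6, "dy": -2.9, "dz": 1.2, "wx": 0, "wy": 0, "wz": 0, "grip": 85}, {"dx": -5.6, "dy": -2.9, "dz": 1.2, "wx": 0, "wy": 0, "wz": 0, "grip": 85}, {"dx": -5.6, "dy": -2.9, "dz": 1.2, "wx": 0, "wy": 0, "wz": 0, "grip": 85}])

```text
time_s: 1.32
eef_pos: [536.7, 245.8, 329.7]
ee_rot: [[-0.95, 0.312, -0.002], [0.312, 0.95, -0.0], [0.002, -0.001, -1.0]]
contact_force: [-0.5, 0.0, 0.1]
width: 85.1
```

```bash
python3 - <<'E'
from h import *
c=get_calibration("wrist");o=get_obs();print(o["eef_pos"])
im=cv2.cvtColor(capture("wrist"),cv2.COLOR_RGB2BGR)
for n,P in(("top42",(536,245,42)),("bottom",(536,245,12)),("tip",(536,245,60))):print(n,proj(c,P,True))
np.savez("c1.npz",**c);cv2.imwrite("pics/w1raw.png",im);cv2.imwrite("pics/w1.png",cv2.resize(im,(800,600),interpolation=cv2.INTER_CUBIC))
E
```

```text
[536.72870995 245.8339303  329.74790351]
top42 [[279.30204247 206.42619296]]
bottom [[279.54304784 198.20428294]]
tip [[279.13074556 212.28669129]]
```

View pics/w1.png

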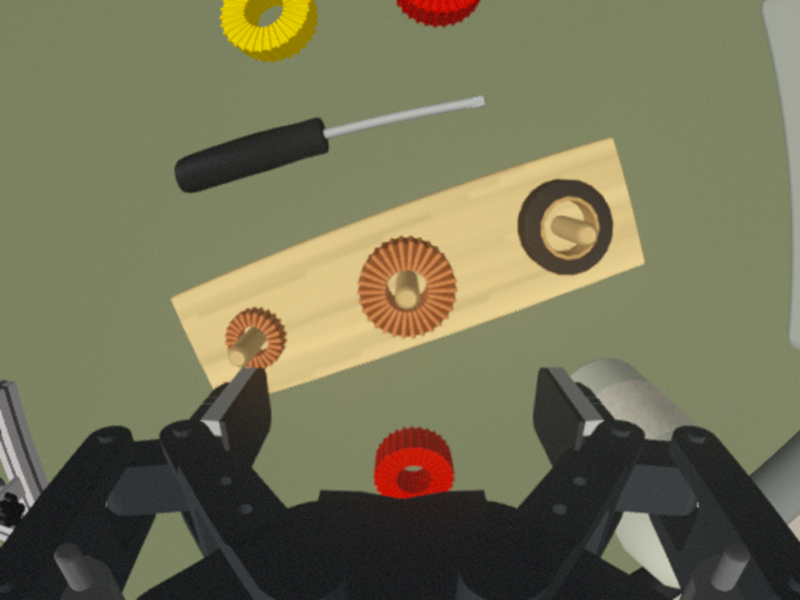

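The large toroid's outline centre is at about (407,287) in the enlarged wrist picture, and its post tip is at (405,299). The fingers are well clear of its neighbours.

```bash
python3 - <<'E'
from h import *
c=dict(np.load("c1.npz"));k=.7
for n,u,z in(("outline",(407.5,287),38),("bore",(407,287),42),("tip",(406,299),60),("smalltip",(241,354),60),("tapetip",(582,233),60),("tape",(565,227),31)):print(n,onz(c,np.array(u)*k,z,True).round(1))
o=get_obs();print((np.eye(3)*155@o["ee_rot"].T)[2]+o["eef_pos"])
E
```

```text
outline [534.  250.8  38. ]
bore [533.  250.8  42. ]
tip [535.  249.4  60. ]
smalltip [536.5 149.1  60. ]
tapetip [529.5 351.6  60. ]
tape [529.6 352.   31. ]
[535.81164815 246.95565869 175.27384008]
```

```bash
python3 - <<'E'
from h import *
c=dict(np.load("c1.npz"));o=get_obs();Rt=o["ee_rot"];t=o["eef_pos"]
for u in((267,369),(240,373),(270,405),(540,369),(566,372),(534,405)):
    a,d=ray(c,np.array(u)*.7,True);a=Rt.T@(a-t);d=Rt.T@d
    for Y in(42.7,):
        s=(np.sign(d[1])*Y-a[1])/d[1];print(u,(a+s*d).round(1))
E
```

```text
(267, 369) [  7.2 -42.7 163. ]
(240, 373) [ 16.2 -42.7 139.3]
(270, 405) [ -5.  -42.7 161.6]
(540, 369) [  8.5  42.7 159.6]
(566, 372) [ 17.1  42.7 137.5]
(534, 405) [ -5.1  42.7 161.4]
```

servo_tool(targets=[{"dx": 0.1, "dy": 0.1, "dz": 0.5, "wx": 0, "wy": 0, "wz": 0, "grip": 85}, {"dx": 0.1, "dy": 0.1, "dz": 1.5, "wx": 0, "wy": 0, "wz": 0, "grip": 85}, {"dx": 0.1, "dy": 0.1, "dz": 2.5, "wx": 0, "wy": 0, "wz": 0, "grip": 85}, {"dx": 0.1, "dy": 0.1, "dz": 3.5, "wx": 0, "wy": 0, "wz": 0, "grip": 85}, {"dx": 0.1, "dy": 0.1, "dz": 4.5, "wx": 0, "wy": 0, "wz": 0, "grip": 85}, {"dx": 0.1, "dy": 0.1, "dz": 5.3, "wx": 0, "wy": 0, "wz": 0, "grip": 85}, {"dx": 0.1, "dy": 0.1, "dz": 5.8, "wx": 0, "wy": 0, "wz": 0, "grip": 85}, {"dx": 0.1, "dy": 0.1, "dz": 5.8, "wx": 0, "wy": 0, "wz": 0, "grip": 85}])

```text
time_s: 2.03
eef_pos: [531.8, 251.2, 182.0]
ee_rot: [[-0.952, 0.307, -0.006], [0.307, 0.952, -0.002], [0.006, -0.004, -1.0]]
contact_force: [-1.0, -0.3, -0.7]
width: 85.2
```

```bash
python3 - <<'E'
from h import *
c=get_calibration("wrist");o=get_obs();print(o["eef_pos"],o["contact_force"])
im=cv2.cvtColor(capture("wrist"),cv2.COLOR_RGB2BGR)
np.savez("c2.npz",**c);cv2.imwrite("pics/w2.png",im)
E
```

```text
[531.78450602 251.16344459 181.98244532] [-0.98869208 -0.30695183 -0.72645027]
```

View pics/w2.png

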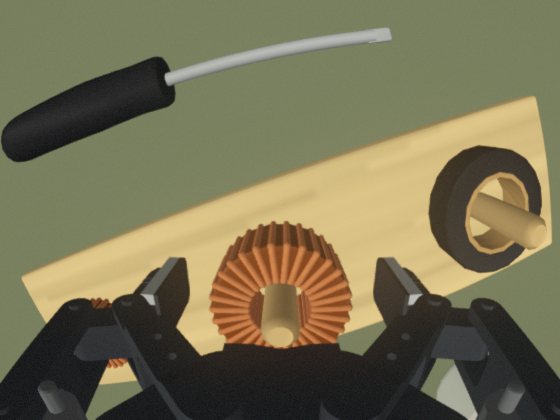

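The toroid (centre about (281,297)) sits midway between the pads (188..377). I'll check where it is along the tool's x.

```bash
python3 - <<'E'
from h import *
c=dict(np.load("c2.npz"));o=get_obs();Rt=o["ee_rot"];t=o["eef_pos"]
for n,u,z in(("top L",(211,298),42),("top R",(352,298),42),("near rim",(282,239),42),("near outer foot",(282,222),12),("tip",(281,337),60),("bore near",(281,283),42)):
    w=onz(c,u,z,True);print(n,w.round(1),(Rt.T@(w-t)).round(1))
E
```

```text
top L [521.7 225.9  42. ] [  2.4 -27.3 142.2]
top R [538.5 278.4  42. ] [  2.6  27.8 142.1]
near rim [506.5 260.   42. ] [ 27.4   0.5 142.2]
near outer foot [509.1 259.1  12. ] [ 24.5   0.5 172.2]
tip [534.6 250.6  60. ] [ -2.2   0.2 124.1]
bore near [523.2 254.2  42. ] [9.700e+00 1.000e-01 1.422e+02]
```

servo_tool(force=30, targets=[{"dx": -0.08, "dy": 0, "dz": 0, "wx": 0, "wy": 0, "wz": 0, "grip": 85}, {"dx": -0.08, "dy": 0, "dz": 0, "wx": 0, "wy": 0, "wz": 0, "grip": 50}, {"dx": -0.08, "dy": 0, "dz": 0, "wx": 0, "wy": 0, "wz": 0, "grip": 50}, {"dx": -0.08, "dy": 0, "dz": 0, "wx": 0, "wy": 0, "wz": 0, "grip": 50}, {"dx": -0.08, "dy": 0, "dz": 0, "wx": 0, "wy": 0, "wz": 0, "grip": 50}, {"dx": -0.08, "dy": 0, "dz": 0, "wx": 0, "wy": 0, "wz": 0, "grip": 50}, {"dx": -0.08, "dy": 0, "dz": 0, "wx": 0, "wy": 0, "wz": 0, "grip": 50}, {"dx": -0.08, "dy": 0, "dz": 0, "wx": 0, "wy": 0, "wz": 0, "grip": 50}])

```text
time_s: 2.75
eef_pos: [537.2, 250.0, 188.1]
ee_rot: [[-0.951, 0.309, 0.003], [0.309, 0.951, 0.001], [-0.002, 0.001, -1.0]]
contact_force: [-1.5, -1.5, 5.7]
width: 58.0
```

servo_tool(targets=[{"dx": 0, "dy": 0, "dz": -0.2, "wx": 0, "wy": 0, "wz": 0, "grip": 50}, {"dx": 0, "dy": 0, "dz": -0.7, "wx": 0, "wy": 0, "wz": 0, "grip": 50}, {"dx": 0, "dy": 0, "dz": -1.4, "wx": 0, "wy": 0, "wz": 0, "grip": 50}, {"dx": 0, "dy": 0, "dz": -2.2, "wx": 0, "wy": 0, "wz": 0, "grip": 50}, {"dx": 0, "dy": 0, "dz": -3.0, "wx": 0, "wy": 0, "wz": 0, "grip": 50}, {"dx": 0, "dy": 0, "dz": -3.8, "wx": 0, "wy": 0, "wz": 0, "grip": 50}, {"dx": 0, "dy": 0, "dz": -4.5, "wx": 0, "wy": 0, "wz": 0, "grip": 50}, {"dx": 0, "dy": 0, "dz": -5, "wx": 0, "wy": 0, "wz": 0, "grip": 50}])

```text
time_s: 3.42
eef_pos: [536.4, 249.9, 313.5]
ee_rot: [[-0.951, 0.309, 0.002], [0.309, 0.951, 0.001], [-0.002, 0.002, -1.0]]
contact_force: [0.3, 0.2, -2.1]
width: 57.5
```

```bash
cat >> h.py <<'E'
def plan(p,h,dx=0,dy=0,U=176):  # shift/turn to hover underside h mm above seat (offset dx,dy in seat frame)
    o=get_obs();Rp=plateR(p[2],p[3]);s=platepts(p,[(78,0,11)])[0]
    Rg=Rp@np.diag([-1,1,-1.]);T=s+Rp@np.r_[dx,dy,U+h]
    d=o["ee_rot"].T@(T-o["eef_pos"]);w=R.from_matrix(o["ee_rot"].T@Rg).as_rotvec(degrees=True)
    print("T",T.round(1),"dxyz",(d/25).round(3),"w",(w/6).round(3))
E
python3 -c "
from h import *
plan([507.8,-239.4,-18.85,21.1],70)"
```

```text
T [ 489.1 -233.   327.8] dxyz [ -4.166 -18.956  -0.597] w [ 0.042 -3.498  0.14 ]
```

servo_tool(targets=[{"dx": -0.1, "dy": -0.4, "dz": -0.3, "wx": 0, "wy": 0, "wz": 0, "grip": 50}, {"dx": -0.3, "dy": -1.2, "dz": -0.6, "wx": 0, "wy": 0, "wz": 0, "grip": 50}, {"dx": -0.5, "dy": -2.3, "dz": -0.9, "wx": 0, "wy": 0, "wz": 0, "grip": 50}, {"dx": -0.8, "dy": -3.6, "dz": -1.0, "wx": 0, "wy": 0, "wz": 0, "grip": 50}, {"dx": -1.1, "dy": -4.9, "dz": -1.0, "wx": 0, "wy": 0, "wz": 0, "grip": 50}, {"dx": -1.4, "dy": -6.3, "dz": -1.0, "wx": 0, "wy": 0, "wz": 0, "grip": 50}, {"dx": -1.7, "dy": -7.7, "dz": -1.0, "wx": 0, "wy": 0, "wz": 0, "grip": 50}, {"dx": -2.0, "dy": -9.1, "dz": -1.0, "wx": 0, "wy": 0, "wz": 0, "grip": 50}])

```text
time_s: 4.08
eef_pos: [512.4, 16.0, 335.1]
ee_rot: [[-0.951, 0.309, -0.002], [0.309, 0.951, -0.0], [0.001, -0.001, -1.0]]
contact_force: [0.6, -0.3, -3.1]
width: 57.8
```

servo_tool(targets=[{"dx": -0.3, "dy": -1.4, "dz": 0, "wx": 0, "wy": 0, "wz": 0, "grip": 50}, {"dx": -0.6, "dy": -2.8, "dz": 0, "wx": 0, "wy": 0, "wz": 0, "grip": 50}, {"dx": -0.9, "dy": -4.2, "dz": 0, "wx": 0, "wy": -0.3, "wz": 0, "grip": 50}, {"dx": -1.2, "dy": -5.6, "dz": 0, "wx": 0, "wy": -0.9, "wz": 0, "grip": 50}, {"dx": -1.5, "dy": -7.0, "dz": 0, "wx": 0, "wy": -1.6, "wz": 0, "grip": 50}, {"dx": -1.8, "dy": -8.2, "dz": 0, "wx": 0, "wy": -2.3, "wz": 0, "grip": 50}, {"dx": -2.0, "dy": -9.2, "dz": 0, "wx": 0, "wy": -3.0, "wz": 0.1, "grip": 50}, {"dx": -2.1, "dy": -9.7, "dz": 0, "wx": 0, "wy": -3.5, "wz": 0.14, "grip": 50}])

```text
time_s: 4.75
eef_pos: [487.1, -231.7, 335.1]
ee_rot: [[-0.882, 0.326, 0.34], [0.304, 0.945, -0.116], [-0.359, 0.001, -0.933]]
contact_force: [-0.2, -0.2, -3.2]
width: 57.4
```

```bash
python3 -c "
from h import *
print(get_obs()['time_s'],get_obs()['width']);plan([507.8,-239.4,-18.85,21.1],70)"
```

```text
4.75 57.44493197161309
T [ 489.1 -233.   327.8] dxyz [ 0.018 -0.024  0.304] w [ 0.003 -0.005 -0.029]
```

servo_tool(targets=[{"dx": 0, "dy": 0, "dz": 0, "wx": 0, "wy": 0, "wz": 0, "grip": 50}, {"dx": 0, "dy": 0, "dz": 0, "wx": 0, "wy": 0, "wz": 0, "grip": 50}, {"dx": 0, "dy": 0, "dz": 0, "wx": 0, "wy": 0, "wz": 0, "grip": 50}])

```text
time_s: 5.0
eef_pos: [488.2, -228.4, 335.1]
ee_rot: [[-0.884, 0.322, 0.338], [0.302, 0.947, -0.112], [-0.356, 0.003, -0.935]]
contact_force: [0.4, 0.3, -3.8]
width: 57.4
```

```bash
python3 - <<'E'
from h import *
c=get_calibration("wrist");o=get_obs();print(o["eef_pos"],o["contact_force"])
im=cv2.cvtColor(capture("wrist"),cv2.COLOR_RGB2BGR)
np.savez("c3.npz",**c,R=o["ee_rot"],t=o["eef_pos"]);cv2.imwrite("pics/w3raw.png",im);cv2.imwrite("pics/w3.png",cv2.resize(im,(800,600),interpolation=cv2.INTER_CUBIC))
p=[507.8,-239.4,-18.85,21.1];a=b=62.3
print(proj(c,platepts(p,[(78,0,11),(78+a,b,11),(78+a,-b,11),(78-a,-b,11),(78-a,b,11)]),True)/.7)
plan(p,70)
E
```

```text
[ 488.22259821 -228.39346921  335.06253672] [ 0.40556474  0.32240149 -3.76923049]
[[390.17530596 313.53152479]
 [503.40615262 420.43177203]
 [279.9946065  419.9046703 ]
 [262.48487713 190.78625246]
 [518.20220302 189.72592274]]
T [ 489.1 -233.   327.8] dxyz [ 0.024 -0.179  0.306] w [ 0.034 -0.039  0.006]
```

View pics/w3.png

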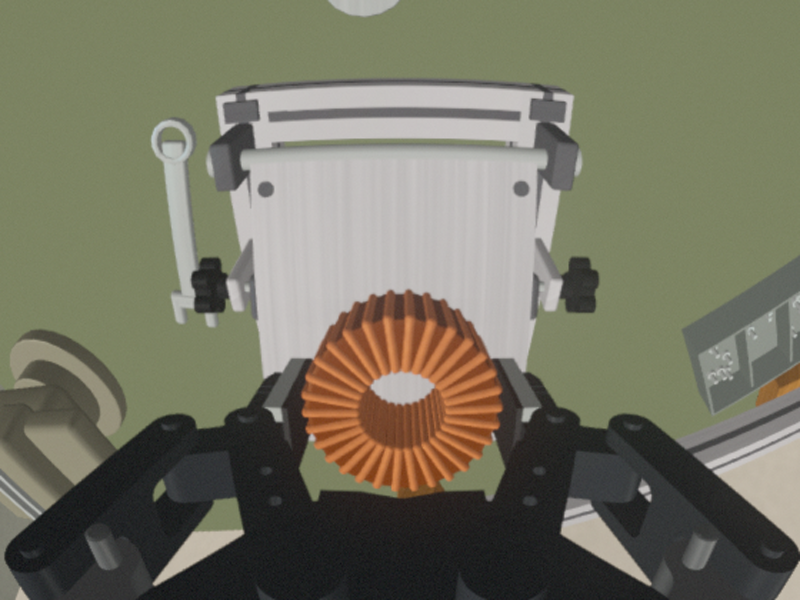

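```bash
python3 - <<'E'
from h import *
c=dict(np.load("c3.npz"));Rt=c["R"];t=c["t"]
for n,u in(("bore L",(357,408)),("bore R",(446,408)),("bore near",(401,372)),("bore far",(401,450)),("outL",(303,403)),("outR",(500,403)),("out near",(401,318)),("out far",(401,491))):
    a,d=ray(c,np.array(u)*.7,True);a=Rt.T@(a-t);d=Rt.T@d
    print(n,(a+d*(146-a[2])/d[2]).round(1))
# plate refit with wrist bolts
T=get_calibration("top");s=get_calibration("scene")
B=np.array([(598,160),(553,68),(696,117),(640,252),(501,205)])
S=np.array([(594,407),(552,453),(519,365),(633,364),(672,450)])
ut=np.c_[310+(B[:,0]-400)/2.5,130+B[:,1]/2.5];us=np.c_[140+(S[:,0]-400)/2.5,100+(S[:,1]-300)/2.5]
uw=np.array([(265.5,189),(521.5,188)])*.7
def f(p):
    a,b=p[4:6]
    P=platepts(p,[(78,0,11),(78+a,b,11),(78+a,-b,11),(78-a,-b,11),(78-a,b,11)])
    return np.r_[(proj(T,P+np.r_[p[6:8],0])-ut).ravel(),(proj(s,P+np.r_[p[8:10],0])-us).ravel(),(proj(c,P[3:]+np.r_[p[10:12],0],True)-uw).ravel(),p[6:12]/3]
r=least_squares(f,[500,-240,-18,21,60,60]+[0]*6);p=r.x
print(p.round(2),r.fun[20:24].round(2),(np.sqrt(np.diag(np.linalg.inv(r.jac.T@r.jac)))*.5).round(2)[:6]);print(platepts(p,[(78,0,11)]))
plan(p,70)
E
```

```text
bore L [  4.  -11.6 146. ]
bore R [  4.   13.3 146. ]
bore near [ 15.1   0.7 146. ]
bore far [-10.1   0.7 146. ]
outL [  5.2 -26.9 146. ]
outR [  5.2  28.6 146. ]
out near [ 30.4   0.7 146. ]
out far [-25.6   0.7 146. ]
[ 5.0769e+02 -2.3879e+02 -1.8830e+01  2.1200e+01  6.2290e+01  6.2290e+01
  5.7000e-01 -2.5300e+00 -3.3000e-01  1.3500e+00 -2.3000e-01  1.1800e+00] [-0.13 -0.    0.04  0.08] [1.01 0.94 0.19 0.73 0.41 0.23]
[[ 572.75639141 -260.9726444    98.46731188]]
T [ 488.5 -232.3  327.8] dxyz [ 0.054 -0.157  0.296] w [ 0.033 -0.056  0.002]
```

```bash
python3 -c "
from h import *
plan([507.69,-238.79,-18.83,21.2],12,2.3)"
```

```text
T [ 510.4 -239.7  274.6] dxyz [-0.052 -0.165  2.615] w [ 0.033 -0.056  0.002]
```

servo_tool(force=20, targets=[{"dx": 0, "dy": -0.05, "dz": 0.4, "wx": 0, "wy": 0, "wz": 0, "grip": 50}, {"dx": -0.05, "dy": -0.1, "dz": 0.9, "wx": 0.03, "wy": -0.05, "wz": 0, "grip": 50}, {"dx": -0.05, "dy": -0.16, "dz": 1.4, "wx": 0.03, "wy": -0.05, "wz": 0, "grip": 50}, {"dx": -0.05, "dy": -0.16, "dz": 1.9, "wx": 0.03, "wy": -0.05, "wz": 0, "grip": 50}, {"dx": -0.05, "dy": -0.16, "dz": 2.3, "wx": 0.03, "wy": -0.05, "wz": 0, "grip": 50}, {"dx": -0.05, "dy": -0.16, "dz": 2.6, "wx": 0.03, "wy": -0.05, "wz": 0, "grip": 50}, {"dx": -0.05, "dy": -0.16, "dz": 2.6, "wx": 0.03, "wy": -0.05, "wz": 0, "grip": 50}, {"dx": -0.05, "dy": -0.16, "dz": 2.6, "wx": 0.03, "wy": -0.05, "wz": 0, "grip": 50}])

```text
time_s: 5.72
eef_pos: [510.7, -240.2, 274.8]
ee_rot: [[-0.882, 0.323, 0.342], [0.301, 0.946, -0.117], [-0.362, 0.0, -0.932]]
contact_force: [1.0, 1.1, -2.3]
width: 57.5
```

servo_tool(targets=[{"dx": 0, "dy": 0, "dz": 0, "wx": 0, "wy": 0, "wz": 0, "grip": 50}, {"dx": 0, "dy": 0, "dz": 0, "wx": 0, "wy": 0, "wz": 0, "grip": 50}, {"dx": 0, "dy": 0, "dz": 0, "wx": 0, "wy": 0, "wz": 0, "grip": 50}, {"dx": 0, "dy": 0, "dz": 0, "wx": 0, "wy": 0, "wz": 0, "grip": 50}, {"dx": 0, "dy": 0, "dz": 0, "wx": 0, "wy": 0, "wz": 0, "grip": 50}])

```text
time_s: 6.13
eef_pos: [510.7, -240.4, 276.1]
ee_rot: [[-0.881, 0.323, 0.344], [0.301, 0.946, -0.118], [-0.364, -0.0, -0.931]]
contact_force: [-0.7, 0.1, -3.2]
width: 57.5
```

```bash
python3 - <<'E'
from h import *
c=get_calibration("wrist");o=get_obs();print(o["eef_pos"],o["contact_force"])
im=cv2.cvtColor(capture("wrist"),cv2.COLOR_RGB2BGR)
np.savez("c4.npz",**c,R=o["ee_rot"],t=o["eef_pos"]);cv2.imwrite("pics/w4raw.png",im);cv2.imwrite("pics/w4.png",cv2.resize(im,(800,600),interpolation=cv2.INTER_CUBIC))
p=[507.69,-238.79,-18.83,21.2];a=b=62.3
print(proj(c,platepts(p,[(78,0,11),(78-a,-b,11),(78-a,b,11)]),True)/.7)
plan(p,0,2.3)
E
```

```text
[ 510.67132449 -240.4221524   276.12156732] [-0.69073839  0.13596191 -3.22397747]
[[401.37558806 352.36255215]
 [224.97000566 184.02920328]
 [577.87940586 183.84327431]]
T [ 514.5 -241.1  263.4] dxyz [0.036 0.023 0.526] w [-0.006  0.022 -0.004]
```

View pics/w4.png

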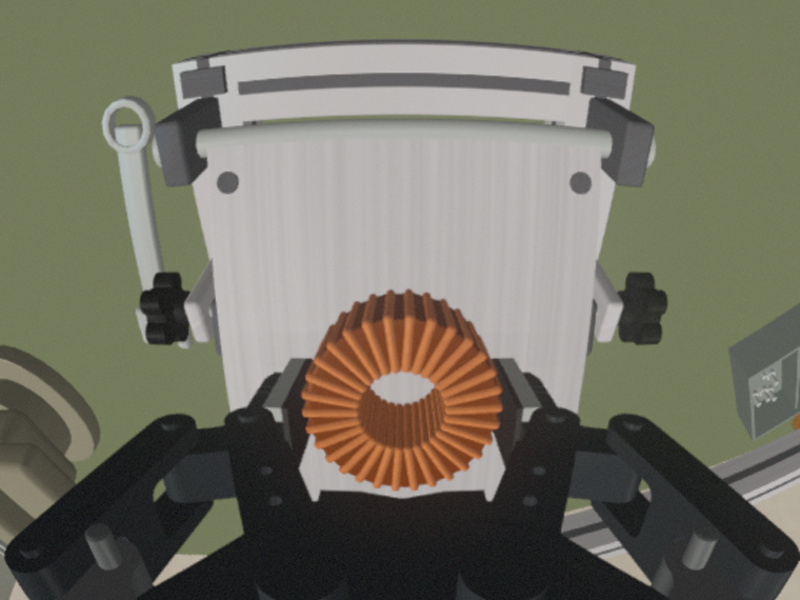

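servo_tool(targets=[{"dx": 0.02, "dy": 0.04, "dz": 0.06, "wx": 0, "wy": 0, "wz": 0, "grip": 50}, {"dx": 0.02, "dy": 0.04, "dz": 0.14, "wx": 0, "wy": 0, "wz": 0, "grip": 50}, {"dx": 0.02, "dy": 0.04, "dz": 0.22, "wx": 0, "wy": 0, "wz": 0, "grip": 50}, {"dx": 0.02, "dy": 0.04, "dz": 0.28, "wx": 0, "wy": 0, "wz": 0, "grip": 50}, {"dx": 0.02, "dy": 0.04, "dz": 0.34, "wx": 0, "wy": 0, "wz": 0, "grip": 50}, {"dx": 0.02, "dy": 0.04, "dz": 0.38, "wx": 0, "wy": 0, "wz": 0, "grip": 50}, {"dx": 0.02, "dy": 0.04, "dz": 0.4, "wx": 0, "wy": 0, "wz": 0, "grip": 50}, {"dx": 0.02, "dy": 0.04, "dz": 0.4, "wx": 0, "wy": 0, "wz": 0, "grip": 50}])

```text
time_s: 6.85
eef_pos: [514.0, -240.4, 265.9]
ee_rot: [[-0.882, 0.323, 0.343], [0.301, 0.946, -0.118], [-0.363, -0.0, -0.932]]
contact_force: [-0.2, 0.2, -2.3]
width: 57.2
```

servo_tool(targets=[{"dx": 0, "dy": 0, "dz": 0.02, "wx": 0, "wy": 0, "wz": 0, "grip": 50}, {"dx": 0, "dy": 0, "dz": 0.04, "wx": 0, "wy": 0, "wz": 0, "grip": 50}, {"dx": 0, "dy": 0, "dz": 0.04, "wx": 0, "wy": 0, "wz": 0, "grip": 50}, {"dx": 0, "dy": 0, "dz": 0.04, "wx": 0, "wy": 0, "wz": 0, "grip": 50}])

```text
time_s: 7.18
eef_pos: [514.3, -240.6, 265.2]
ee_rot: [[-0.882, 0.323, 0.344], [0.301, 0.946, -0.118], [-0.363, -0.0, -0.932]]
contact_force: [-0.3, -0.6, -3.4]
width: 57.2
```

servo_tool(targets=[{"dx": 0, "dy": 0, "dz": 0.02, "wx": 0, "wy": 0, "wz": 0, "grip": 50}, {"dx": 0, "dy": 0, "dz": 0.04, "wx": 0, "wy": 0, "wz": 0, "grip": 50}, {"dx": 0, "dy": 0, "dz": 0.04, "wx": 0, "wy": 0, "wz": 0, "grip": 50}, {"dx": 0, "dy": 0, "dz": 0.04, "wx": 0, "wy": 0, "wz": 0, "grip": 50}])

```text
time_s: 7.52
eef_pos: [514.6, -240.7, 264.6]
ee_rot: [[-0.882, 0.323, 0.343], [0.301, 0.946, -0.118], [-0.363, -0.0, -0.932]]
contact_force: [-4.8, 1.3, 0.6]
width: 57.7
```

```bash
python3 -c "
from h import *
plan([507.69,-238.79,-18.83,21.2],0,2.3);o=get_obs();print(o['ee_rot'].T@o['contact_force'])"
```

```text
T [ 514.5 -241.1  263.4] dxyz [ 0.013 -0.016  0.045] w [-0.005  0.013 -0.004]
[ 4.44844723 -0.3404167  -2.33292391]
```

servo_tool(targets=[{"dx": 0, "dy": 0, "dz": 0.02, "wx": 0, "wy": 0, "wz": 0, "grip": 50}, {"dx": 0, "dy": 0, "dz": 0.04, "wx": 0, "wy": 0, "wz": 0, "grip": 50}, {"dx": 0, "dy": 0, "dz": 0.04, "wx": 0, "wy": 0, "wz": 0, "grip": 50}, {"dx": 0, "dy": 0, "dz": 0.04, "wx": 0, "wy": 0, "wz": 0, "grip": 50}])

```text
time_s: 7.85
eef_pos: [514.8, -240.8, 264.5]
ee_rot: [[-0.882, 0.323, 0.342], [0.301, 0.946, -0.117], [-0.362, -0.0, -0.932]]
contact_force: [-11.8, 4.8, 8.4]
width: 57.7
```

```bash
python3 -c "
from h import *
plan([507.69,-238.79,-18.83,21.2],0,2.3);o=get_obs();print(o['ee_rot'].T@o['contact_force'])"
```

```text
T [ 514.5 -241.1  263.4] dxyz [ 0.02  -0.016  0.041] w [-0.004  0.003 -0.   ]
[  8.79988571   0.71083562 -12.41622415]
```

servo_tool(targets=[{"dx": 0.02, "dy": 0, "dz": 0.015, "wx": 0, "wy": 0, "wz": 0, "grip": 50}, {"dx": 0.04, "dy": 0, "dz": 0.03, "wx": 0, "wy": 0, "wz": 0, "grip": 50}, {"dx": 0.04, "dy": 0, "dz": 0.03, "wx": 0, "wy": 0, "wz": 0, "grip": 50}, {"dx": 0.04, "dy": 0, "dz": 0.03, "wx": 0, "wy": 0, "wz": 0, "grip": 50}])

```text
time_s: 8.18
eef_pos: [514.5, -240.7, 264.4]
ee_rot: [[-0.882, 0.323, 0.344], [0.301, 0.946, -0.118], [-0.364, -0.0, -0.932]]
contact_force: [-11.3, 4.9, 11.7]
width: 57.5
```

```bash
python3 - <<'E'
from h import *
c=get_calibration("wrist");o=get_obs();print(o["eef_pos"],o['ee_rot'].T@o["contact_force"],o['ee_rot'].T@o["wrist_torque"])
im=cv2.cvtColor(capture("wrist"),cv2.COLOR_RGB2BGR)
sc=cv2.cvtColor(capture("scene"),cv2.COLOR_RGB2BGR)
np.savez("c5.npz",**c,R=o["ee_rot"],t=o["eef_pos"]);cv2.imwrite("pics/w5raw.png",im)
p=[507.69,-238.79,-18.83,21.2]
print(proj(c,platepts(p,[(78,0,11),(15.7,-62.3,11),(15.7,62.3,11)]),True))
A=cv2.resize(im[80:380,180:380],(400,600),interpolation=cv2.INTER_CUBIC)
B=cv2.resize(im[230:330,230:330],(400,400),interpolation=cv2.INTER_CUBIC);C=cv2.resize(sc[90:165,170:270],(400,200)[0:2],interpolation=cv2.INTER_CUBIC)
cv2.imwrite("pics/w5.png",np.hstack([A,np.vstack([B,C])]))
plan(p,0,2.3)
E
```

```text
[ 514.52986872 -240.70057765  264.417441  ] [  7.18518057   0.9366369  -15.34017568] [-0.17235318  1.30910373  0.05161101]
[[278.78279146 257.53123452]
 [146.25862485 131.4260505 ]
 [411.7665677  131.10148208]]
T [ 514.5 -241.1  263.4] dxyz [ 0.009 -0.015  0.041] w [-0.005  0.02  -0.001]
```

View pics/w5.png

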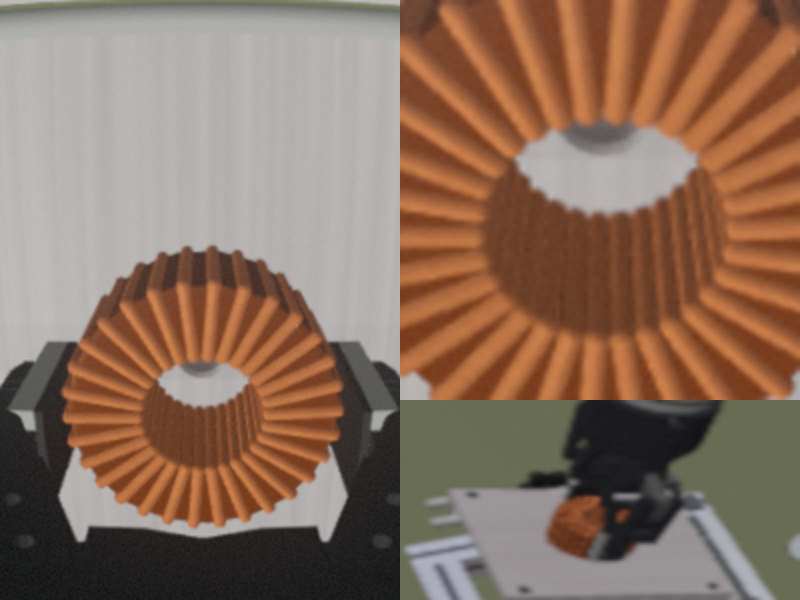

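The hole's upslope edge is visible at raw px (279.5,268.8), and the bore's upslope bottom edge is at about (280,283.3). If it were centred, the gap between them would be 6.5 mm.

```bash
python3 - <<'E'
from h import *
c=dict(np.load("c5.npz"));p=[507.69,-238.79,-18.83,21.2];Rp=plateR(p[2],p[3]);s=platepts(p,[(78,0,11)])[0]
def pl(u,h):
    a,d=ray(c,u,True);a=Rp.T@(a-s);d=Rp.T@d;return (a+d*(h-a[2])/d[2]).round(1)
q=lambda x,y:(230+(x-400)/4,230+y/4)
print("hole upslope edge",pl(q(598,155),0),"bore bottom upslope",pl(q(598,213),0))
print("hole L/R at cut",pl(q(560,130),0),pl(q(638,130),0))
w=lambda x,y:(180+x/2,80+y/2)
for n,u in(("top bore L",w(141,418)),("R",w(265,418)),("near",q(598,122)),("far",q(600,338)),("out near",w(203,287)),("out far",w(203,526)),("out L",w(64,405)),("out R",w(342,405))):print(n,pl(u,30))
E
```

```text
hole upslope edge [6.1 0.3 0. ] bore bottom upslope [14.2  0.3  0. ]
hole L/R at cut [ 2.7 -4.3  0. ] [2.7 5.2 0. ]
top bore L [  1.  -11.2  30. ]
R [ 1.  13.9 30. ]
near [-11.8   0.6  30. ]
far [13.3  0.7 30. ]
out near [-26.9   1.3  30. ]
out far [28.9  1.3 30. ]
out L [ -1.6 -26.9  30. ]
out R [-1.6 29.6 30. ]
```

servo_tool(targets=[{"dx": 0.03, "dy": 0, "dz": 0.01, "wx": 0, "wy": 0, "wz": 0, "grip": 50}, {"dx": 0.05, "dy": 0, "dz": 0.03, "wx": 0, "wy": 0, "wz": 0, "grip": 50}, {"dx": 0.05, "dy": 0, "dz": 0.03, "wx": 0, "wy": 0, "wz": 0, "grip": 50}, {"dx": 0.05, "dy": 0, "dz": 0.03, "wx": 0, "wy": 0, "wz": 0, "grip": 50}, {"dx": 0.05, "dy": 0, "dz": 0.03, "wx": 0, "wy": 0, "wz": 0, "grip": 50}, {"dx": 0.05, "dy": 0, "dz": 0.03, "wx": 0, "wy": 0, "wz": 0, "grip": 50}])

```text
time_s: 8.78
eef_pos: [514.2, -240.6, 264.2]
ee_rot: [[-0.881, 0.323, 0.346], [0.301, 0.946, -0.119], [-0.366, -0.001, -0.931]]
contact_force: [-11.3, 5.7, 12.3]
width: 57.4
```

```bash
cat > f.py <<'E'
from h import *
o=get_obs();Rt=o["ee_rot"];F=Rt.T@o["contact_force"];M=Rt.T@o["wrist_torque"]
g=Rt.T@np.r_[0,0,-2.4];rg=np.r_[.0025,0,.161];F2=F-g;M2=M-np.cross(rg,g)
z=.176;print(o["time_s"],o["eef_pos"],"F",F2.round(1),"CoP mm",1e3*(z*F2[0]-M2[1])/F2[2],1e3*(M2[0]+z*F2[1])/F2[2],o["width"])
plan([507.69,-238.79,-18.83,21.2],0,2.3)
E
python3 f.py
```

```text
8.7833 [ 514.16888479 -240.58930364  264.24748219] F [  6.3   1.7 -18.3] CoP mm -2.647935734249886 -0.5903615581667212 57.36670054640151
T [ 514.5 -241.1  263.4] dxyz [-0.007 -0.015  0.04 ] w [-0.006  0.043 -0.001]
```

servo_tool(force=32, targets=[{"dx": 0, "dy": 0, "dz": 0.01, "wx": 0, "wy": 0, "wz": 0, "grip": 50}, {"dx": 0, "dy": 0, "dz": 0.02, "wx": 0, "wy": 0, "wz": 0, "grip": 50}, {"dx": 0, "dy": 0, "dz": 0.02, "wx": 0, "wy": 0, "wz": 0, "grip": 50}, {"dx": 0, "dy": 0, "dz": 0.02, "wx": 0, "wy": 0, "wz": 0, "grip": 50}, {"dx": 0, "dy": 0, "dz": 0.02, "wx": 0, "wy": 0, "wz": 0, "grip": 50}, {"dx": 0, "dy": 0, "dz": 0.02, "wx": 0, "wy": 0, "wz": 0, "grip": 50}, {"dx": 0, "dy": 0, "dz": 0.02, "wx": 0, "wy": 0, "wz": 0, "grip": 50}, {"dx": 0, "dy": 0, "dz": 0.02, "wx": 0, "wy": 0, "wz": 0, "grip": 50}])

```text
time_s: 9.45
eef_pos: [514.3, -240.6, 264.3]
ee_rot: [[-0.881, 0.323, 0.346], [0.3, 0.946, -0.118], [-0.365, -0.0, -0.931]]
contact_force: [-14.5, 7.1, 16.4]
width: 57.7
```

```bash
python3 f.py; python3 - <<'E'
from h import *
c=get_calibration("wrist");im=cv2.cvtColor(capture("wrist"),cv2.COLOR_RGB2BGR);np.savez("c6.npz",**c)
cv2.imwrite("pics/w6.png",cv2.resize(im[200:350,200:360],(640,600),interpolation=cv2.INTER_CUBIC))
E
```

```text
9.45 [ 514.2772064  -240.61138349  264.26471291] F [  8.    2.  -23.3] CoP mm -0.0682181836360934 -2.3310669694131527 57.68975574857743
T [ 514.5 -241.1  263.4] dxyz [-0.003 -0.016  0.039] w [-0.005  0.038  0.   ]
```

View pics/w6.png

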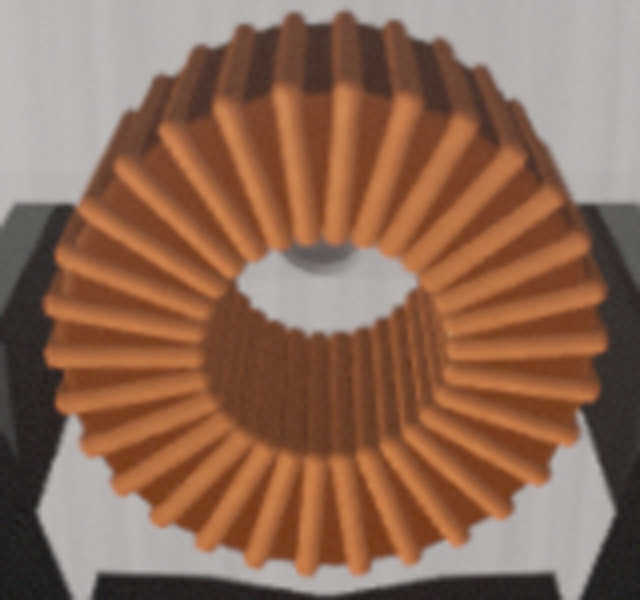

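The hole is still clear in the bore, with its upslope edge at (319,275) and the bore's bottom edge at (319,334), so it is about 1.5 mm off centre. The press is steady at about 23 N, with its centre close to the toroid's axis, so the toroid is sitting flat. I'm handing in.

```bash
python3 -c "
from station import *
print(hand_in(),get_obs()['contact_force'],get_obs()['eef_pos'])"
```

```text
the job is handed in; nothing more can be done
the job is handed in; nothing more can be done
```

I lifted the larger copper toroid off the middle post, tilted it to the plate's slope (measured at about 21.2°), and set it over the bolt hole. I handed in with it still gripped and pressed on the plate. The hand-in gives no verdict, and my readout afterwards returned nothing, so these are my last checks before it, at about 9.5 s:

- **Press:** about 23 N into the plate, plus about 8 N of sideways force along the slope. Shifting the tool down the slope did not remove the sideways force.
- **Flatness:** the centre of pressure was within about 3 mm of the toroid's axis. The tool was about 0.2° off the fitted plate normal, and no gap showed in the picture.
- **Flatness, disagreeing check:** an earlier edge measurement, with ribbed and imprecise edges, suggested a tilt of up to about 2°. I trusted the force reading instead.
- **Position:** the hole was about 1.5 mm off the centre of the bore, against an allowance of 6.5 mm. Only the upslope edge of the hole could be seen from the wrist camera.
- **Grip:** set to 32 N, with the fingers 57.7 mm apart.
- **Other items:** I moved nothing else deliberately. I did not take a final picture of the whole table to confirm.

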